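Roll the cylinder liner into its cradle and drop the keeper

TASK

The oiled cylinder liner lying loose on the bench must not be left where it can roll off. Roll it gently along the bench, without lifting it off, up the ramps into the dip of the blue cradle until it lies at rest there, and then swing the cradle's red-tipped keeper arm fully down across the entrance behind it. Keep the liner under control all the way, and leave the other things on the bench where they are.

Things in the scene. Friction and masses are not known exactly. Their poses are not given: they have to be found in the camera images.
- liner: steel cylinder liner lying on its side: a smooth cylinder 96 mm in diameter, 120 mm long, 0.6 to 0.9 kg, oiled (friction about 0.25), free to roll; the bore is closed at both ends by flat orange plugs, so it is solid all round. Origin in its middle, 48 mm above the bench; its y axis is the cylinder's axis, x and z turn with it as it rolls
- cradle: blue cradle screwed to the bench. Origin on the bench under the bottom of its dip; x = the way the liner rolls in, y = left of that, z up. Two steel rails 24 mm wide (at y = -35 and +35 mm) start flush with the bench at x = -115 mm, rise to a crest 10.8 mm high at x = -32, drop to 4 mm at x = 0 and rise again to the back stops (rubber faces at x = +49)
- saddle (a point): where the middle of the liner lies at rest in the dip: x = -3.5, y = 0, z = 53.8 mm in the cradle's frame; axes as the cradle's. Side guides 28 mm high run beside it from x = -101 to +64 mm; their inner faces are at y = -85 and +85 mm, so the liner has 25 mm to spare at either end; lead-ins flare out to y = -110 and +110 mm at x = -130
- keeper (a joint): hinge angle of the keeper arm, rad: 0 = fully down, level across the entrance (against its stop); 1.57 = upright; 1.75 = its other stop. It starts near upright and stays where it is put (stiff hinge, 0.15 N m: about 1.5 N at the tip moves it)
- keeper_hinge (a point): pivot of the keeper arm, at x = -75, y = -97, z = 60 mm in the cradle's frame, between two blue fork plates 22 mm wide that reach 72 mm above the bench; the hinge axis runs along the cradle's x. With the arm down it points to the cradle's +y
- keeper_tip (a point): free end of the keeper arm, 111 mm from the pivot: a 10 mm square steel bar, with a red round knob 18 mm in diameter over its last 22 mm, moving in the plane x = -75 mm of the cradle (a liner at rest in the dip is 23 mm from the middle of the bar). With the arm down the tip is 60 mm above the bench at the cradle's y = +14 mm
- gauge: black round pressure gauge lying on the bench, 101x76x38 mm, origin under its centre; leave alone
- fitting: small brass hose fitting, 23x50x31 mm, origin under its centre; leave alone
- chuck: keyless drill chuck standing on the bench, 43 mm wide, 50 mm high, origin under its centre; leave alone
- adj_wrench: grey adjustable wrench lying on the bench, 38x168x14 mm, origin under its centre; leave alone
Not all that is in view belongs to the job. There is more than one size of the liner; the job needs the larger.

How it is judged:
On the way:
1. the liner lies in the dip of the cradle while the keeper is still up (x of liner in the frame of saddle between -0.012 and 0.012 m and z of liner in the frame of saddle below 0.004 m and linear speed of liner below 0.03 m/s and value of joint keeper above 0.8 rad), for 0.3 s.
At the end, for the whole second after the job is handed in: The liner lies at rest in the dip of the cradle, its middle within 10 mm of the saddle point along the rolling direction, 28 mm sideways and 4 mm in height, its axis within 0.12 rad of the cradle's y axis, and the keeper arm is down within 0.08 rad of level (x of liner in the frame of saddle between -0.01 and 0.01 m and y of liner in the frame of saddle between -0.028 and 0.028 m and z of liner in the frame of saddle between -0.004 and 0.004 m and angle between the y axis of liner and the y axis of cradle, either way round below 0.12 rad and linear speed of liner below 0.01 m/s and value of joint keeper below 0.08 rad); the robot touches nothing.
It fails at once if the liner is lifted clear or tipped up (its middle over 85 mm above the bench, or its axis more than about 25 degrees off level), or falls off the bench (height (world z) of liner above 0.085 m or height (world z) of liner below 0.02 m or angle between liner's own y axis and vertical below 1.13 rad or angle between liner's own y axis and vertical above 2.01 rad).
It fails at once if the liner gets out of control: faster than 0.5 m/s (linear speed of liner above 0.5 m/s).
It fails at once if a bystander is moved by more than 30 mm (distance of any of gauge, fitting, chuck, adj_wrench from where it was at the start of the episode above 0.03 m).
It also fails if it takes over 64 s, if anything falls off the work surface, if the arm or the gripper's body presses on something with over 40 N, if the wrist force passes 120 N, or if a joint passes its speed limit or range.

ROBOT

A 7-joint arm with a two-finger parallel gripper is mounted at the origin on a cart in front of the work surface, level with it; the furniture and walls round the work are solid. World frame = base frame: x ahead of the robot, y to its left, z up, the work surface at z = 0. Lengths are in m, angles in rad, forces in N, time in s.
With the tool pointing down it reaches from about 0.35 to 0.9 m from the base axis. Payload 19.9 kg.
Tool frame: the origin (TCP) lies between the finger pads; the fingertips stand 19 mm ahead of it and the grasp point (between the pads) is the TCP; z points along the fingers, y is the direction in which the jaws open and shut (so a half turn about z gives the same grasp; the last joint's range is limited). The gripper opens to 94 mm and grips with 3 to 60 N. Pads are 16 mm wide; open, the fingers measure 119 mm over their backs; the gripper's body (75 mm by 177 mm) begins 78 mm behind the grasp point.
Start: joints at [-1.258, 0.417, -0.01, 1.614, 0.005, 1.111, -0.053], TCP at [0.217, 0.586, 0.224] pointing down, gripper open.
Joint ranges: [-2.81, 2.81], [-0.39, 2.02], [-1.27, 1.25], [0.06, 2.57], [-1.19, 4.33], [0.19, 2], [-2.82, 2.82]. Speed limits (rad/s): [1.89, 1.89, 2.39, 2.39, 3.01, 3.01, 3.01].

INTERFACE

Orientations are given as a 3x3 rotation matrix whose columns are the frame's x, y, z axes.
In Python, from rig import robot gives the robot as it stands. Calls block until the motion is done:
- robot.move_ptp(position, orientation): joint-space move of the TCP to a pose.
- robot.move_linear(position, velocity=0.15, frame=None, threshold=None): straight line of the TCP; frame=None keeps the orientation; velocity is the mean speed in m/s. With threshold (N) it stops when the force on the tool has changed by that much, and returns True; else False.
- robot.goto_joints(angles): joint-space move.
- robot.gripper_to(opening): finger opening in m; the grip force is fixed at half the most; returns when the fingers have stopped.
- robot.pause(seconds).
- robot.ik(position, orientation): joint angles nearest the present ones, or None.
- robot.get_state(): the state.
- robot.grab_frame(name): name is "side" or "top" or "wrist"; returns the picture (420x560x3 uint8, red, green, blue); there is no depth.
- robot.camera_info(name): a dict with "fx", "fy", "cx", "cy" (pixels), "rvec" (rotation vector, rad) and "tvec" (3), from world to camera coordinates, as OpenCV has them. Camera axes: x right, y down, z forward; pixel columns grow to the right and rows downward; lengths in m; the calibration is good to about 2 mm. A picture is of the moment at which its call begins: read the wrist's pose just before it. camera_info takes no time and is no camera call; for the wrist camera it gives the pose at the moment of the call.
A pose or a line that the arm cannot do raises robot.PlanningError and nothing moves.
- robot.sign_off(): hands the job in, once; it reports no verdict.
The state is a dict: "time": time; "qpos": joint angles; "joint_vel": joint speeds; "effort": joint torques, N m; "ee_pos": TCP position; "tool_rot": TCP orientation; "force": force on the tool from outside, world axes, zero at the start; "moment": the same for the moment, N m; "opening": finger opening in m.
Only numpy, scipy, OpenCV 4.12 (cv2) and the standard library are available. Lean on these libraries where they do the work, as an engineer would, in place of code of your own. Each camera call takes 0.05 s, during which the arm holds its last target.

## Working session

There is one attempt and no reset: what is moved stays moved. The work goes in short steps, each a Python script; the robot and the scene stay as the last script left them, time stands still between calls to the robot, and variables do not carry over. Pictures are saved under pics/ and viewed, and the job is handed in when it is done.

```bash
ls; mkdir -p pics; python3 - <<'E'
from rig import robot
import cv2
for n in ["top","side","wrist"]:
    im=robot.grab_frame(n); cv2.imwrite(f"pics/{n}0.png",im[:,:,::-1]); print(n,robot.camera_info(n))
s=robot.get_state();print(s["time"],s["tool_rot"])
E
```

```text
pics
top {'fx': 408.48908018462305, 'fy': 408.48908018462305, 'cx': 279.7391179950981, 'cy': 215.4292439143006, 'rvec': array([ 2.15120761, -2.15563586,  0.18881349]), 'tvec': array([0.07576859, 0.59678143, 1.00828898])}
side {'fx': 490.6970095431812, 'fy': 490.6970095431812, 'cx': 281.74346267341144, 'cy': 214.28034634764043, 'rvec': array([ 2.21980048, -0.16566607,  0.05271813]), 'tvec': array([-0.56789729,  0.15196472,  1.07064649])}
wrist {'fx': 320.4150575552326, 'fy': 320.4150575552326, 'cx': 281.3410097643618, 'cy': 209.86330868082788, 'rvec': array([-2.37747756, -1.65708334, -0.23624154]), 'tvec': array([-0.62451315, -0.02949518,  0.39186262])}
0.15 [[-9.37711960e-01  3.47413626e-01 -2.28541943e-04]
 [ 3.47413691e-01  9.37711573e-01 -8.56643475e-04]
 [-8.33031908e-05 -8.82683432e-04 -9.99999607e-01]]
```

View pics/top0.png

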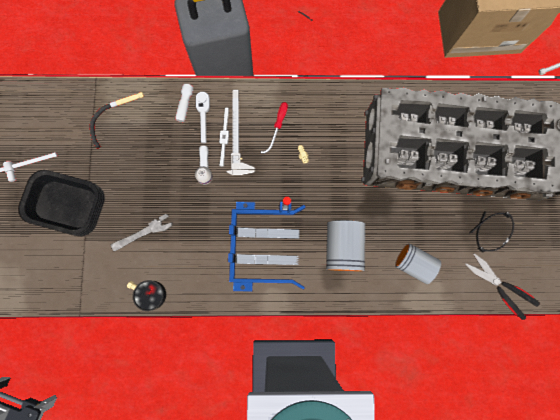

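View pics/side0.png

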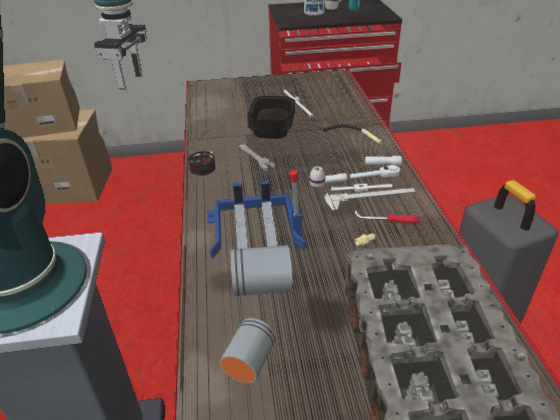

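View pics/wrist0.png

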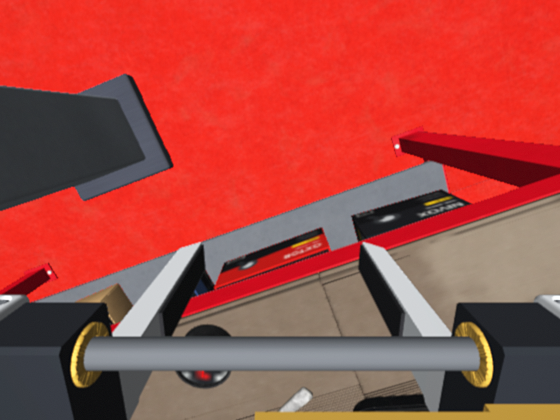

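Candidates: the large cylinder is at top-view pixel (346,245) and the small one at (418,263). The larger fits the 96 × 120 mm description; I'll confirm that in an enlarged crop.

```bash
cat > h.py <<'E'
import numpy as np, cv2
from rig import robot
def ray(n,uv,z):
    c=robot.camera_info(n);R=cv2.Rodrigues(c["rvec"])[0];C=-R.T@c["tvec"]
    out=[]
    for u,v in np.atleast_2d(uv):
        d=R.T@np.array([(u-c["cx"])/c["fx"],(v-c["cy"])/c["fy"],1]);out.append(C+d*(z-C[2])/d[2])
    return np.array(out)
def proj(n,P):
    c=robot.camera_info(n);K=np.array([[c["fx"],0,c["cx"]],[0,c["fy"],c["cy"]],[0,0,1]])
    return cv2.projectPoints(np.atleast_2d(np.float64(P)),c["rvec"],c["tvec"],K,None)[0][:,0]
E
python3 - <<'E'
import cv2,numpy as np
im=cv2.imread("pics/top0.png");c=im[185:305,220:450]
cv2.imwrite("pics/top0c.png",cv2.resize(c,None,fx=3.4,fy=3.4,interpolation=cv2.INTER_CUBIC))
from h import *
print("cam",*[ -cv2.Rodrigues(robot.camera_info(n)["rvec"])[0].T@robot.camera_info(n)["tvec"] for n in("top","side")])
b=im.astype(int);blue=((b[...,0]>b[...,2]+60)&(b[...,0]>90)).astype('uint8')
n,l,s,ce=cv2.connectedComponentsWithStats(blue);print(s[s[:,4]>15])
E
```

```text
cam [0.43817349 0.09943426 1.08473611] [ 0.47380082 -0.83007939  0.76050346]
[[     0      0    560    420 234000]
 [   228    202     77     89   1200]]
```

View pics/top0c.png

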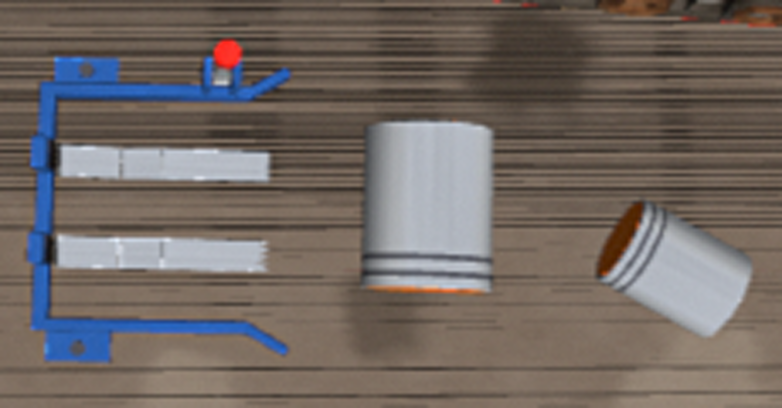

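The crop confirms it: the big liner spans crop x 363–493 and y 122–290, about twice the small one at (675,268). Its axis is nearly along world x. The cradle opens to the right, towards world −y, and the keeper knob is at (228,53), on the far side.

```bash
python3 - <<'E'
from h import *
f=lambda p:(np.array(p)/3.4+[220,185]-0.35)
np.set_printoptions(precision=4,suppress=True)
a=ray("top",[f((269.5,167)),f((268,256))],0);b=ray("top",[f((163,164)),f((162,254))],0.0108)
print("rail starts",a);print("crests",b)
d=a[0]-a[1];print("spacing",np.linalg.norm(d[:2]))
m=(a[0]+a[1])/2;mb=(b[0]+b[1])/2
ey=-d[:2]/np.linalg.norm(d[:2])  # cradle y: from rail -35 to +35
ex2=(mb-m)[:2];print("len",np.linalg.norm(ex2),"dir",ex2/np.linalg.norm(ex2),"ey",ey)
# guides top inner edges z=.028
g=ray("top",[f((60,98)),f((235,101)),f((60,321)),f((240,324))],0.028);print("guides",g)
# liner
im=cv2.imread("pics/top0.png");hsv=cv2.cvtColor(im,cv2.COLOR_BGR2HSV)
roi=np.zeros(im.shape[:2],np.uint8);roi[215:280,318:375]=1
mask=(((hsv[...,1]<45)&(hsv[...,2]>125)&(roi>0))).astype(np.uint8)
mask=cv2.morphologyEx(mask,cv2.MORPH_CLOSE,np.ones((7,7)))
n,l,s,c=cv2.connectedComponentsWithStats(mask);i=1+s[1:,4].argmax();print(s[i])
cnt=cv2.findContours((l==i).astype(np.uint8),0,2)[0][0]
r=cv2.minAreaRect(cnt);print(r)
box=cv2.boxPoints(r);print(ray("top",box,0.048))
# knob
red=((hsv[...,1]>180)&((hsv[...,0]<5)|(hsv[...,0]>175))).astype(np.uint8);red[:190]=0;red[215:]=0;red[:,:270]=0;red[:,305:]=0
v,u=np.nonzero(red);print("knob px top",u.mean(),v.mean(),ray("top",[[u.mean(),v.mean()]],.165))
s_=cv2.imread("pics/side0.png");cv2.imwrite("pics/side0c.png",cv2.resize(s_[150:310,190:390],None,fx=4,fy=3.7,interpolation=cv2.INTER_CUBIC))
E
```

```text
rail starts [[0.5541 0.0224 0.    ]
 [0.4846 0.0244 0.    ]]
crests [[0.5554 0.106  0.0108]
 [0.4859 0.1067 0.0108]]
spacing 0.06960794134443804
len 0.08299227451026635 dir [0.0156 0.9999] ey [-0.9996  0.0277]
guides [[0.6046 0.1851 0.028 ]
 [0.6023 0.0505 0.028 ]
 [0.4353 0.1831 0.028 ]
 [0.4325 0.0479 0.028 ]]
[ 329  221   37   50 1668]
((347.54779052734375, 244.92437744140625), (35.09868240356445, 48.729671478271484), 2.544804573059082)
[[ 0.4608 -0.0491  0.048 ]
 [ 0.585  -0.0574  0.048 ]
 [ 0.5809 -0.1479  0.048 ]
 [ 0.4566 -0.138   0.048 ]]
knob px top 286.4313725490196 200.47058823529412 [[0.6132 0.062  0.165 ]]
```

View pics/side0c.png

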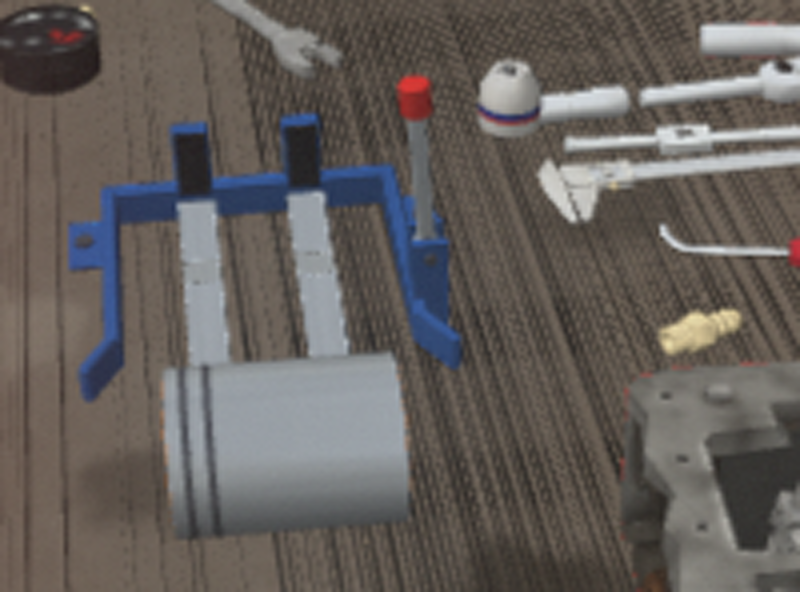

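```bash
cat >> h.py <<'E'
EX=np.array([.018,1,0]);EX/=np.linalg.norm(EX);EY=np.array([-EX[1],EX[0],0]);O=np.array([.5203,.1384,0])
def W(x,y,z): return O+x*EX+y*EY+np.array([0,0,z])
ROT=np.column_stack([EX,-EY,[0,0,-1.]])
def st(m=""):
    s=robot.get_state();print(m,"t",round(s["time"],2),"p",np.round(s["ee_pos"],4),"F",np.round(s["force"],1),"op",round(s["opening"],4))
def snap(n,f,box=None,k=1):
    im=robot.grab_frame(n)[:,:,::-1]
    if box: im=im[box[1]:box[3],box[0]:box[2]]
    im=np.ascontiguousarray(im)
    if k!=1: im=cv2.resize(im,None,fx=k,fy=k,interpolation=cv2.INTER_CUBIC)
    cv2.imwrite(f"pics/{f}.png",im)
E
python3 - <<'E'
from h import *
print("small liner corner",ray("top",np.array([(597,275),(615,225),(612,290)])/3.4+[220,185],.035))
p=robot.get_state()["ee_pos"];p[2]+=.12
robot.move_linear(p,velocity=.25)
robot.gripper_to(.07);st()
yc=(-.165-.1384)
print(W(yc,.018,.05))
robot.move_ptp(W(yc,.018,.30),ROT);st()
robot.move_linear(W(yc,.018,.13),velocity=.2);st()
print(robot.get_state()["qpos"].round(2) if hasattr(robot.get_state()["qpos"],'round') else robot.get_state()["qpos"])
snap("top","top1",(200,150,480,320),2.8);snap("side","side1",(150,120,430,400),2)
E
```

```text
small liner corner [[ 0.46717346 -0.22288644  0.035     ]
 [ 0.50485129 -0.23843002  0.035     ]
 [ 0.45590137 -0.23375555  0.035     ]]
 t 1.35 p [0.2171 0.5858 0.3439] F [-0.3  0.4 -0. ] op 0.0703
[ 0.4968426  -0.16462691  0.05      ]
 t 4.17 p [ 0.4972 -0.1639  0.2999] F [ 0.2 -0.3 -0.2] op 0.0701
 t 5.17 p [ 0.4973 -0.1649  0.1309] F [-0.3  0.2  0. ] op 0.0698
[-0.45  0.5   0.9   1.97 -0.5   0.91  0.7 ]
```

View pics/side1.png

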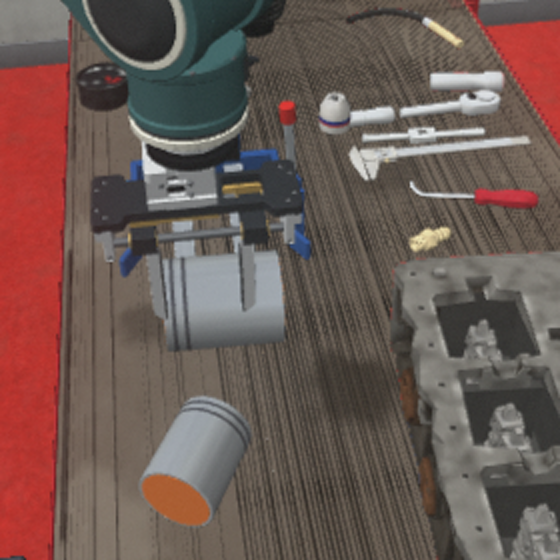

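View pics/top1.png

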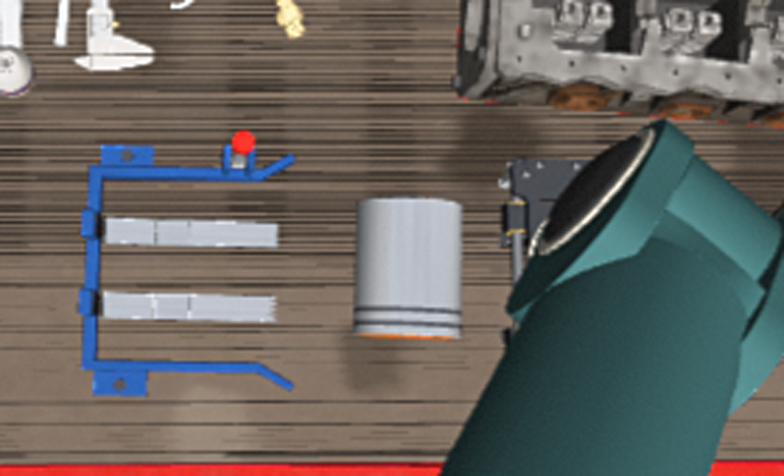

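The side view shows the near finger (150,290) barely overlapping the liner's end. I'll narrow the opening and shift slightly before descending. The small liner (195,465) is clear.

```bash
python3 - <<'E'
from h import *
robot.gripper_to(.056)
yc=-.167-.1384; S=.015
robot.move_linear(W(yc,S,.13),velocity=.1,frame=ROT) if False else robot.move_linear(W(yc,S,.13),velocity=.1)
print(robot.move_linear(W(yc,S,.05),velocity=.12,threshold=12));st()
print(robot.move_linear(W(-.135,S,.05),velocity=.05,threshold=20));st()
snap("top","top2",(200,150,480,320),2.8);snap("side","side2",(150,120,430,400),2)
E
```

```text
False
 t 6.79 p [ 0.5001 -0.167   0.0505] F [-0.  -0.1  0.1] op 0.0561
False
 t 10.35 p [0.5029 0.0036 0.05  ] F [ 0.2 -2.6  0.7] op 0.0559
```

View pics/side2.png

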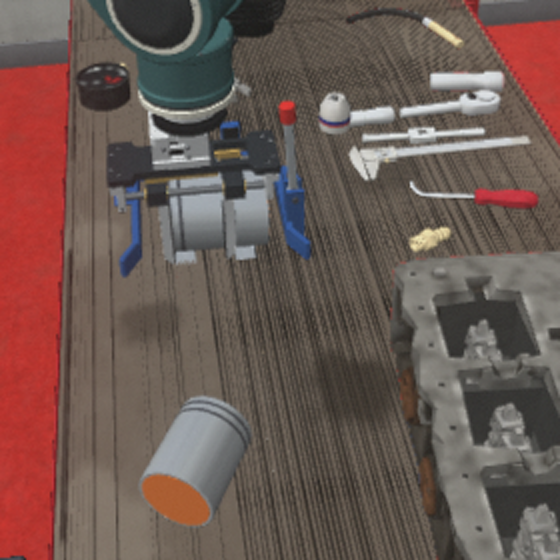

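View pics/top2.png

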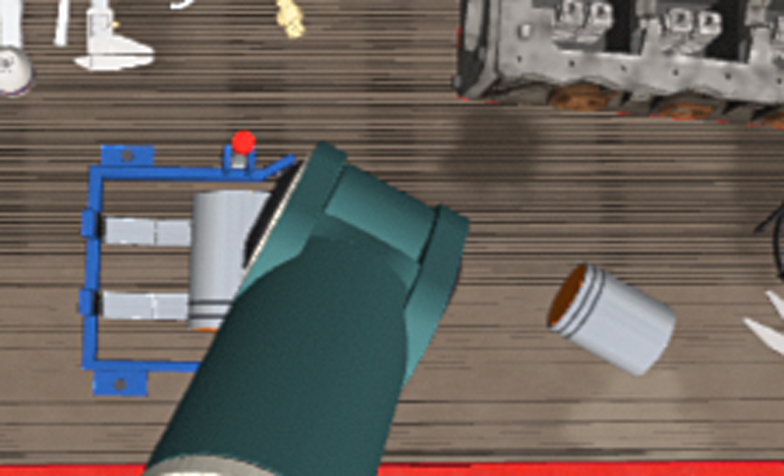

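The liner is on the ramps, straight and held by both fingers. The gripper clears the keeper (287,110). Now slowly over the crest.

```bash
python3 - <<'E'
from h import *
S=.015
print(robot.move_linear(W(-.064,S,.05),velocity=.03,threshold=20));st()
robot.pause(.5);st()
snap("top","top3",(200,150,480,320),2.8);snap("side","side3",(190,120,390,290),3.4)
E
```

```text
False
 t 12.97 p [0.5041 0.0746 0.05  ] F [-0.1 -0.2  0.3] op 0.0559
 t 13.47 p [0.5042 0.0747 0.05  ] F [-0.4  0.3  0.2] op 0.0563
```

View pics/side3.png

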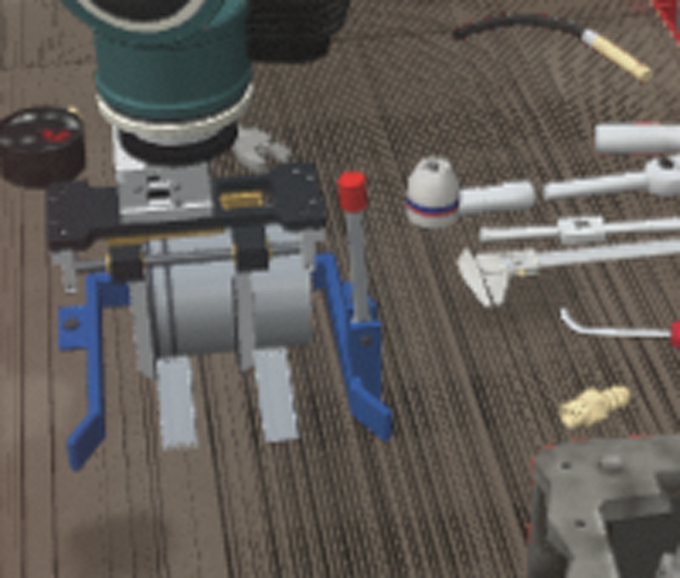

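View pics/top3.png

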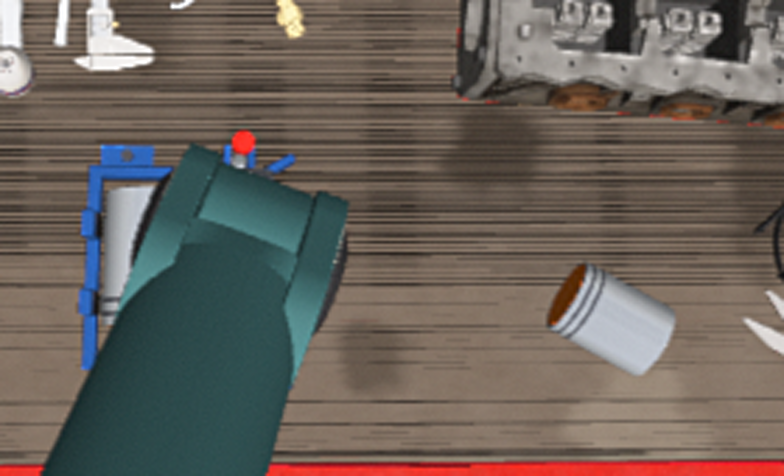

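The liner sits against the stops in the dip and the keeper is still up. Backing straight off, then checking from above with the arm out of the way.

```bash
python3 - <<'E'
from h import *
S=.015
robot.move_linear(W(-.17,S,.05),velocity=.12)
robot.move_linear(W(-.19,S,.30),velocity=.25)
robot.gripper_to(0.0);st()
robot.move_linear(W(-.20,-.15,.30),velocity=.25)
snap("top","top4",(200,150,480,320),2.8);snap("side","side4",(190,120,390,290),3.4);snap("wrist","wrist4")
E
```

```text
t 16.69 p [ 0.5019 -0.0513  0.3   ] F [ 0.5 -0.6 -0.6] op 0.0006
```

View pics/side4.png

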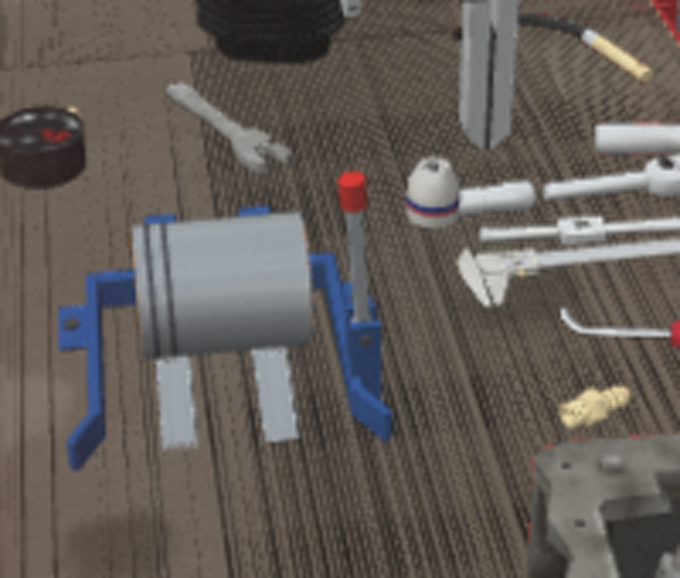

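View pics/top4.png

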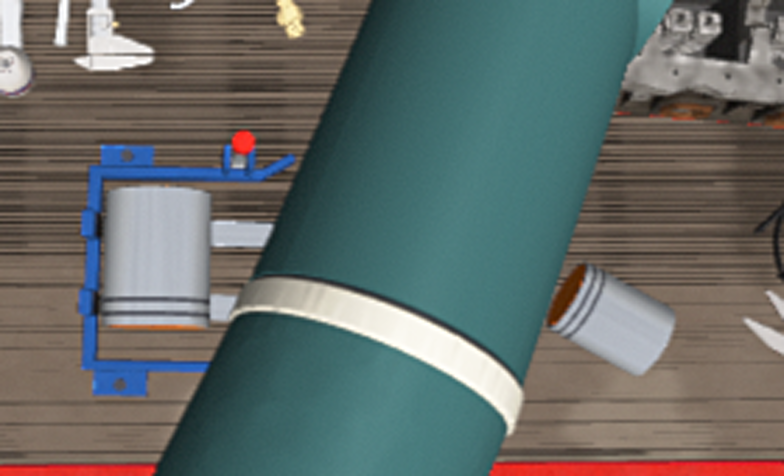

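View pics/wrist4.png

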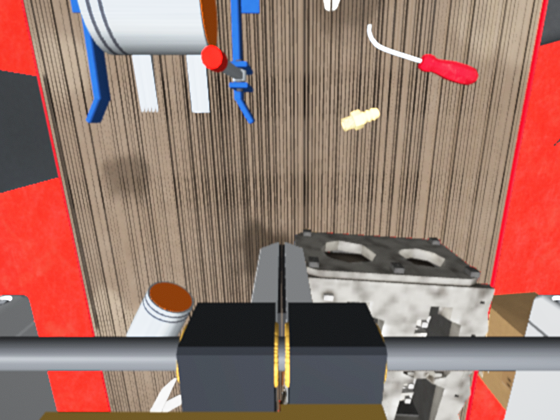

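```bash
python3 - <<'E'
from h import *
L=ray("top",[[157.5/2.8+200,256/2.8+150]],.054)[0]-O;print("liner in cradle",L@EX,L@EY)
X=-.077; H=.0135
robot.move_linear(W(X,-.142,.30),velocity=.25)
robot.move_linear(W(X,-.142,.165),velocity=.2)
st()
robot.move_linear(W(X,-.132,.165),velocity=.1,threshold=8);st()
snap("side","side5",(190,40,390,290),2.4);snap("wrist","wrist5")
E
```

```text
liner in cradle -0.003883721473202502 -0.008841993657749429
 t 19.12 p [0.6615 0.0583 0.1663] F [-0.1 -0.3  1.1] op 0.0006
 t 19.37 p [0.6512 0.0592 0.1662] F [-0.6 -0.4  0.2] op 0.0006
```

View pics/side5.png

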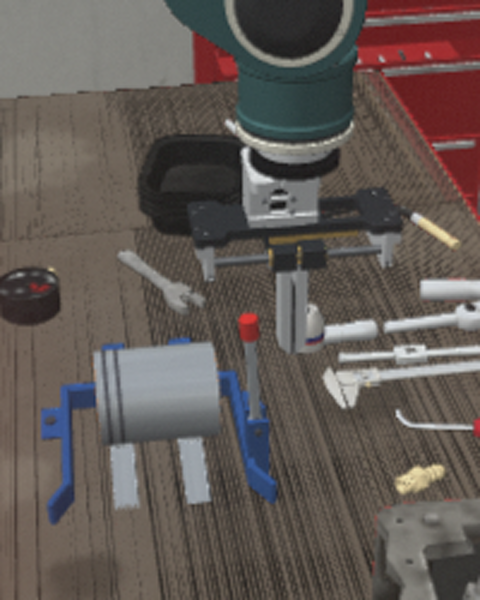

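View pics/wrist5.png

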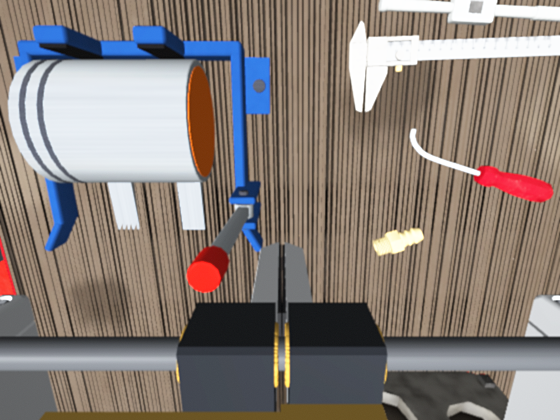

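The liner measures x −3.9 mm and y −8.8 mm in the cradle frame, so it is in the dip. The fingertips are beside the knob on the far side. Now the arc.

```bash
python3 - <<'E'
from h import *
X=-.077; H=.0125; r=.096
def pt(th,r=r):
    y=-.097+r*np.cos(th)-.009*np.sin(th); z=.060+r*np.sin(th)+.009*np.cos(th)
    return W(X,y-H,z+.019)
robot.move_linear(pt(1.5,.092),velocity=.06,threshold=15);st()
for th in (1.3,1.1,.9,.7,.5,.3,.15):
    h=robot.move_linear(pt(th),velocity=.07,threshold=25)
    st(f"{th} {h}")
    if h: break
snap("side","side6",(190,40,390,290),2.4)
E
```

```text
t 19.97 p [0.6308 0.0597 0.1717] F [ 0.3  0.2 -0. ] op 0.0005
1.3 False t 20.4 p [0.6114 0.06   0.174 ] F [ 0.1 -0.1  0.4] op 0.0007
1.1 False t 20.82 p [0.5929 0.0602 0.1687] F [0.5 1.3 0.6] op 0.0006
0.9 False t 21.25 p [0.5759 0.0605 0.1599] F [0.5 0.1 0.7] op 0.0004
0.7 False t 21.68 p [0.5607 0.0607 0.1477] F [ 0.  -0.7 -0.1] op 0.0005
0.5 False t 22.1 p [0.5481 0.0609 0.1327] F [0.5 0.8 0.6] op 0.0004
0.3 False t 22.52 p [0.539  0.061  0.1157] F [-0.1  0.3  0.6] op 0.0007
0.15 False t 22.88 p [0.5344 0.0611 0.1018] F [-0.2  0.4 -0. ] op 0.0004
```

View pics/side6.png

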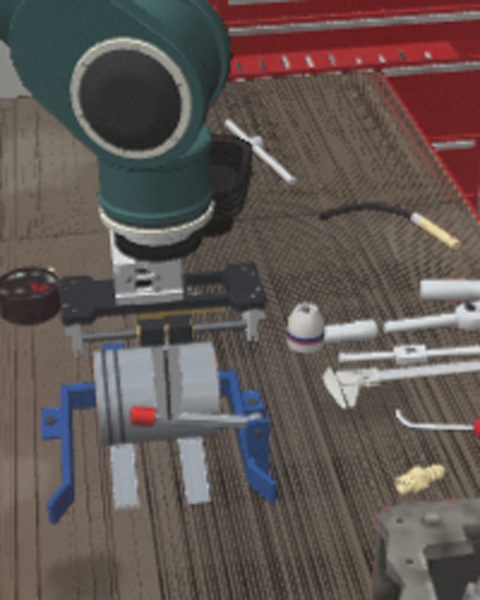

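```bash
python3 - <<'E'
from h import *
X=-.077
print(robot.move_linear(W(X,-.0225,.082),velocity=.03,threshold=12));st()
snap("side","side7",(190,120,390,290),3.4)
p=robot.get_state()["ee_pos"]
robot.move_linear(p+[0,0,.2],velocity=.2)
robot.move_linear(W(X-.2,-.0225,.3),velocity=.25)
robot.pause(.3)
snap("side","side8",(190,120,390,290),3.4);snap("top","top8",(200,150,480,320),2.8);snap("wrist","wrist8");st()
E
```

```text
True
 t 23.56 p [0.5405 0.061  0.0838] F [-4.3  1.5 15.9] op 0.0009
 t 26.16 p [ 0.5379 -0.1386  0.3   ] F [-0.4  0.2 -1. ] op 0.0006
```

View pics/side7.png

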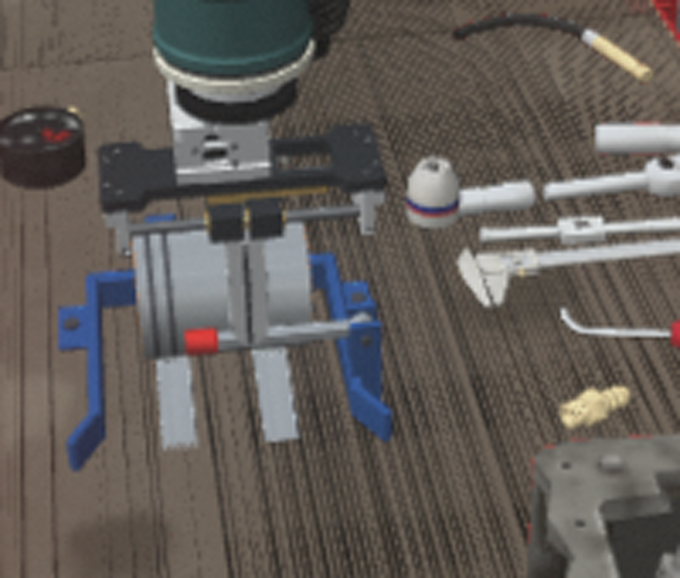

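View pics/side8.png

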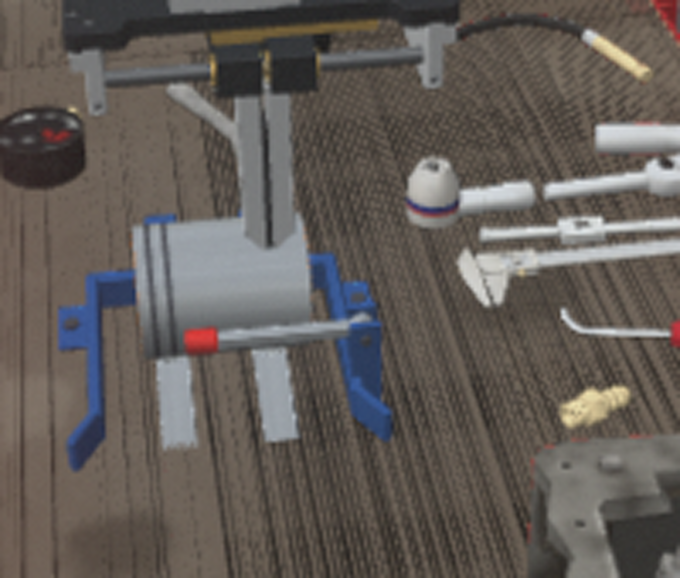

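View pics/top8.png

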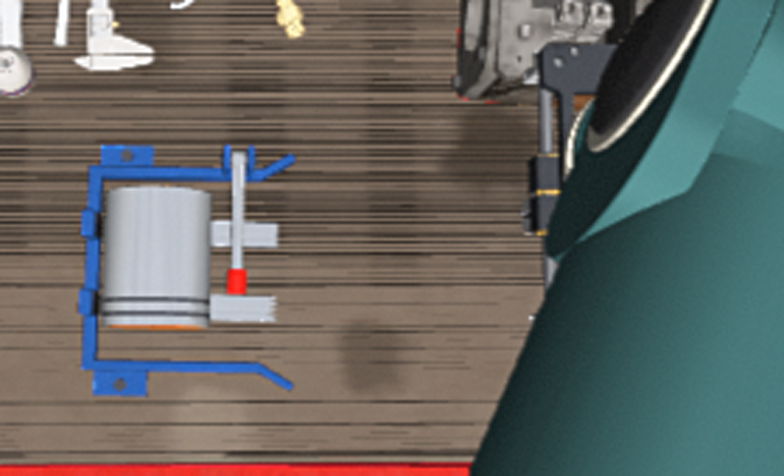

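```bash
python3 - <<'E'
from h import *
off=np.array([190,120])
for th in (0,.05,.1,.15):
    k=W(-.075,-.097+.1*np.cos(th),.06+.1*np.sin(th)); hpt=W(-.075,-.097,.06)
    print(th,((proj("side",[k,hpt])-off)*3.4).round(1).tolist())
im=cv2.imread("pics/side8.png");h=cv2.cvtColor(im,cv2.COLOR_BGR2HSV)
m=(h[...,1]>180)&((h[...,0]<6)|(h[...,0]>174));m[:300]=0;m[:,:170]=0;m[:,240:]=0;m[380:]=0
v,u=np.nonzero(m);print("knob",u.mean(),v.mean())
L=ray("top",[[157/2.8+200,256/2.8+150]],.054)[0]-O;print("liner",L@EX,L@EY)
E
```

```text
0 [[213.3, 341.6], [359.0, 328.4]]
0.05 [[213.1, 335.8], [359.0, 328.4]]
0.1 [[213.2, 330.0], [359.0, 328.4]]
0.15 [[213.7, 324.1], [359.0, 328.4]]
knob 202.46913580246914 335.7119341563786
liner -0.00343332958135558 -0.008834684228404615
```

```bash
python3 - <<'E'
from h import *
im=robot.grab_frame("side")[:,:,::-1].astype(int)
m=((im[...,2]>150)&(im[...,1]<90)&(im[...,0]<90)).astype(np.uint8);m[:200]=0;m[235:]=0;m[:,:240]=0;m[:,258:]=0
v,u=np.nonzero(m);print("knob raw",u.min(),u.max(),v.min(),v.max(),u.mean(),v.mean())
off=np.array([190,120])
for th in(0,.05,.1):print(th,proj("side",[W(-.075,-.097+.1*np.cos(th),.06+.1*np.sin(th)),W(-.075,-.03,.06+.067*np.tan(th)),W(-.075,-.097,.06)]).round(2).tolist())
c=np.ascontiguousarray(im[200:235,235:310].astype(np.uint8));cv2.imwrite("pics/side9.png",cv2.resize(c,None,fx=10,fy=10,interpolation=cv2.INTER_NEAREST))
E
```

```text
knob raw 244 253 217 221 248.6875 219.0
0 [[252.74, 220.48], [266.95, 219.18], [295.58, 216.58]]
0.05 [[252.67, 218.77], [266.89, 218.04], [295.58, 216.58]]
0.1 [[252.71, 217.05], [266.83, 216.89], [295.58, 216.58]]
```

View pics/side9.png

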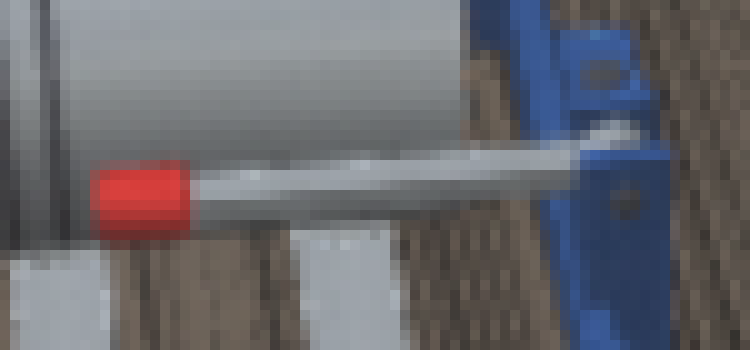

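```bash
python3 - <<'E'
from h import *
st();robot.sign_off()
E
```

```text
t 26.21 p [ 0.5378 -0.1388  0.3   ] F [ 0.1 -0.1  0.4] op 0.0006
the job is handed in; nothing more can be done
```

The liner is in the dip of the cradle with the keeper arm down behind it, and I handed the job in at 26 s of the 64 s allowed. I pushed the larger liner up the ramps with both fingers, slowing to 3 cm/s over the crest. After backing off and closing the gripper, I swung the keeper down along its arc and pressed it home.

**Liner:** the last check from the top view puts it at x = −3.4 mm and y = −9 mm in the cradle frame. That is right for the rolling direction and within the 28 mm allowed sideways. It lies square to the rails and did not move while the keeper was lowered.

**Keeper:** the bar's slope in the side view gives about 0.01 rad from level. The fingers stopped at 65 mm with about 16 N, which matches the top of the bar against its stop. My first estimate from the knob's colour mask disagreed: it put the keeper near 0.05 rad, and it placed the knob about 4 pixels (raw image) from where I expected it. That is still inside the 0.08 rad limit, and I trusted the bar's slope and the contact height instead.

**Other things on the bench:** the gauge, fitting, chuck, wrench and small liner look unmoved in the side and top pictures, though I did not measure them. The arm was clear of everything at hand-in.

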